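# Hold the worktop pedal bin open, then ease it shut

## Robot

A 6-joint arm with a two-finger parallel gripper is mounted at the origin on the work surface. World frame = base frame: x ahead of the robot, y to its left, z up, the work surface at z = 0. Lengths are in m, angles in rad, forces in N, time in s.
With the tool pointing down it reaches from about 0.3 to 0.875 m from the base axis. Payload 6.4 kg.
Tool frame: the origin (TCP) lies midway between the tips of the shut fingers; the grasp point (between the pads) lies 19 mm behind it; z points along the fingers, y is the line along which they close (so a half turn about z gives the same grasp; the last joint's range is limited). The gripper opens to 85 mm and grips with 20 to 120 N. Pads are 22 mm wide; open, the fingers measure 114 mm over their backs; the gripper's body (76 mm by 85 mm) begins 54 mm behind the grasp point. The pads swing forward as they close: fully open they stand 13 mm farther back than shut.
Start: joints at [1.039, 0.181, 1.607, -0, 1.354, -0.206], TCP at [0.184, 0.545, 0.231] pointing down, gripper open.
Joint ranges: [-2.99, 2.99], [-0.89, 2.07], [0.3, 2.58], [-1.14, 4.28], [0, 2.63], [-3.12, 3.12]. Speed limits (rad/s): [2.57, 2.57, 3.01, 3.14, 3.14, 3.14].

## Interface

Orientations are given as a unit quaternion [w, x, y, z].
In Python, from cell import ctrl gives the robot as it stands. The module is installed in compiled form; this text tells all that it offers.
- The arm moves only by the shell command python3 -m inch 'ROWS'. ROWS is JSON, a list that holds one entry, the list of rows, each a list of 7 numbers: the shift along the tool's x, y, z in mm, then the turn, a rotation vector about the tool's x, y, z in units of 6 degrees (1.0 is 6 degrees), then the finger opening in mm, from 0 to 85.4. A call has exactly 5 rows; each row shifts and turns the commanded pose from where the row before left it, along the tool's axes as they then stand; what a row does not reach is not made up. A row lasts 1/8 s, in which the tool goes at most 62.5 mm and 10.7 degrees, less where a joint would pass 70% of its speed; a pose out of reach is approached as far as the arm can. A call is refused whole if a number of a shift passes 62.5 or a number of a turn 1, either way. A call with a gripper value outside its range is refused whole. The fingers move at their own pace and stop on an object; the grip force is fixed at half the most. Time passes only in rows, so rows that do not move let the fingers close, or fill a call up. It gives the time, the measured TCP pose, the force, the opening and the grip force at its end, in the units of the state.
- ctrl.state(): the state, without advancing time (a new reading comes with each control period).
- ctrl.get_image(name): name is "side" or "top"; returns a dict with "pixels" (420x560x3 uint8, red, green, blue), "range_z" (420x560 float32, m along the optical axis (not along the pixel's ray), 0 where there is no reading), "mtx" (3x3 intrinsics, pixels), "rvec" (rotation vector, rad) and "tvec" (3), from world to camera coordinates, as OpenCV has them. Camera axes: x right, y down, z forward; pixel columns grow to the right and rows downward; lengths in m; the calibration is good to about 2 mm. A picture is of the moment at which its call begins.
- ctrl.hand_in(): hands the job in; it is judged then, once.
Trained networks look in a picture, given as the dict that the camera call returned (one of the last four; its "shot" number tells which), for a name from the list of things; names that differ only in an ending like _2 or _b are one class to them, and where a whole thing is asked for, a point or a joint stands for the part that bears it (a point fixed in the world has none). Each returns a list of dicts, best first, with "confidence" (0 to 1); they miss things now and then, are a little off and sometimes report something else, mostly with a low value. They report only what shows in the picture. A call takes as long as a camera call.
- ctrl.search_frame(picture, query): "box" ([left, top, right, bottom] in pixels, round what is visible of it).
- ctrl.outline_of(picture, query): "pixels" (420x560 bool, what is visible of it) and "box" ([left, top, right, bottom] in pixels, round what is visible of it).
- ctrl.mark_of(picture, query): "at" ([row, column] in pixels: a listed point, or the origin of a listed thing).
The state is a dict: "time_s": time; "joint_pos": joint angles; "qd": joint speeds; "joint_torque": joint torques, N m; "tool_pos": TCP position; "tcp_rot": TCP orientation; "ft_force": force on the tool from outside, world axes, zero at the start; "ft_torque": the same for the moment, N m; "gripper_width": finger opening in m; "finger_force": force on a finger pad.
Only numpy, scipy, OpenCV 4.12 (cv2) and the standard library are available. Lean on these libraries where they do the work, as an engineer would, in place of code of your own. Each camera call takes 0.05 s, during which the arm holds its last target. There are 200 camera calls.

## Task

My hands are full of peelings: with your fingertips press the pedal of the little cream bin right down so that its lid swings wide open, and keep it open for a good three seconds while I drop them in. Then let the pedal back up slowly, over about three seconds, so that the lid comes down gently without slamming, and leave it fully shut. Work by the pedal only: do not touch the lid, do not lift, tip or shove the bin, and leave the jars and the mug beside it alone.

Things in the scene. Friction and masses are not known exactly. Their poses are not given: they have to be found in the camera images.
- bin: Round worktop pedal bin (3 litre, 1.5 to 2.3 kg, loose): cream body 170 mm in diameter and 205 mm high on a black base moulding, 232 mm high to the top of the shut lid. Origin at the centre of its underside, on the worktop; z up; its own -x axis points to the front, where the pedal sticks out, +x to the back, where the lid is hinged and a black rod channel reaches 121 mm from the axis.
- pedal_pad (a point): Middle of the top face of the steel pedal, the spot to press, and it moves with the pedal. The pedal plate is 76 mm wide and 50 mm long (from 90 to 140 mm in front of the bin's axis), 6 mm thick, with thin rubber ribs. Untouched, this point lies 115 mm in front of the bin's axis (30 mm clear of its body) and 43 mm above the worktop; with the pedal fully down, when two rubber bumpers under it meet the worktop, it is 19 mm above the worktop.
- pedal (a joint): Pedal angle: 0 at rest (up), 0.21 rad fully down. It pivots about a level axis under the middle of the bin, so the pad sinks 24 mm in all. It takes about 8 to 14 N at the pad to start and about half of that near the bottom, where it stops hard; when let go it springs up by itself with the falling lid.
- lid (a joint): Lid angle: 0 shut, about 1.27 rad wide open with the pedal fully down. A rod links it to the pedal: lid angle = 6.05 x pedal angle, about 0.053 rad for each mm at the pad. Its own weight brings it down, quickly if the pedal is let go.
- lid_cover: Domed steel lid, 179 mm in diameter and 23 mm high, hinged at the back of the bin 108 mm behind its axis, 212 mm above the worktop; its front edge rises and swings back away from the pedal. Origin at the middle of its underside.
- crock: White ceramic storage pot with a knobbed lid, 90 mm in diameter, 121 mm high, standing loose beside the bin. Origin at the centre of its underside. Leave it alone.
- glass_jar: Glass jar with a steel screw lid, 78 mm in diameter, 112 mm high, standing loose beside the bin. Origin at the centre of its underside. Leave it alone.
- mug: White mug, 80 mm in diameter with a handle at one side, 92 mm high, standing loose beside the bin. Origin at the centre of its underside. Leave it alone.

How it is judged:
On the way:
1. the lid is held wide open (beyond 1.0 rad) for 2.5 s (value of joint lid above 1 rad), for 2.5 s.
At the end, for the whole second after the job is handed in: After having been held wide open, the lid is shut (within 0.04 rad) with the pedal up; the bin stands upright within 25 mm of where it stood, and the crock, jar and mug stand upright within 20 mm of their places (value of joint lid below 0.04 rad and value of joint pedal below 0.01 rad and distance of bin from where it was at the start of the episode below 0.025 m and angle between bin's own z axis and vertical below 0.04 rad and linear speed of bin below 0.02 m/s and distance of each of crock, glass_jar, mug from where it was at the start of the episode below 0.02 m and angle between each of crock, glass_jar, mug's own z axis and vertical below 0.1 rad); the robot touches nothing.
It fails at once if the lid comes down fast and slams (faster than 2 rad/s over the last 0.6 rad) (value of joint lid below 0.6 rad and velocity of joint lid below -2 rad/s).
It fails at once if the robot touches the lid instead of working the pedal (contact force between any of the fingers, the arm and lid_cover above 1 N).
It fails at once if the bin is lifted, tipped or shoved (10 mm up, 0.12 rad, 40 mm along) (height (world z) of bin above 0.01 m or angle between bin's own z axis and vertical above 0.12 rad or distance of bin from where it was at the start of the episode above 0.04 m).
It fails at once if a jar, pot or mug beside the bin is lifted, knocked over or moved by more than 30 mm (distance of any of crock, glass_jar, mug from where it was at the start of the episode above 0.03 m or height (world z) of any of crock, glass_jar, mug above 0.01 m).
It also fails if it takes over 48 s, if anything falls off the work surface, if the arm or the gripper's body presses on something with over 40 N, if the wrist force passes 120 N, or if a joint passes its speed limit or range.

## Working session

There is one attempt and no reset: what is moved stays moved. The work goes in short steps, Python scripts to look and compute and a shell command to move; the robot and the scene stay as the last step left them, time stands still between calls to the robot, and variables do not carry over. Pictures are saved under pics/ and viewed, at most 10 in all, crops included, and the job is handed in when it is done.

```bash
mkdir -p pics; cat > h.py <<'E'
import numpy as np, cv2
from cell import ctrl
def world(p,r,c):
    R,_=cv2.Rodrigues(np.array(p["rvec"],float)); K=np.array(p["mtx"]); z=p["range_z"][r,c]
    X=(np.linalg.inv(K)@np.stack([c,r,np.ones_like(r)]).astype(float))*z
    return (R.T@(X-np.array(p["tvec"],float).reshape(3,1))).T
E
python3 - <<'E'
from h import *
for n in("side","top"):
    p=ctrl.get_image(n); cv2.imwrite(f"pics/{n}1.png",p["pixels"][:,:,::-1])
    for q in("bin","pedal_pad","pedal","crock","glass_jar","mug","lid_cover"):
        try:
            m=ctrl.mark_of(p,q)[:1] if q not in("pedal",) else []
            o=ctrl.outline_of(p,q)[:1]
        except Exception as e: print(q,e);continue
        for d in m:
            a=np.round(d["at"]).astype(int); print(n,q,"mark",a,round(d["confidence"],2),world(p,a[:1],a[1:]).round(3))
        for d in o:
            r,c=np.nonzero(d["pixels"]&(p["range_z"]>0)); w=world(p,r,c)
            print(n,q,"out",round(d["confidence"],2),"med",np.median(w,0).round(3),"p2",np.percentile(w,2,0).round(3),"p98",np.percentile(w,98,0).round(3),d["box"])
s=ctrl.state();print(s["time_s"],s["tool_pos"],s["tcp_rot"],s["ft_force"])
E
```

```text
side bin out 0.86 med [0.595 0.08  0.224] p2 [ 0.504 -0.022  0.013] p98 [0.665 0.166 0.231] [232.2, 106.6, 335.2, 247.1]
side pedal_pad out 0.47 med [0.465 0.221 0.111] p2 [0.42  0.184 0.014] p98 [0.491 0.254 0.115] [358.2, 196.1, 403.5, 248.6]
side crock mark [176 362] 0.75 [[0.444 0.126 0.093]]
side crock out 0.65 med [0.426 0.114 0.1  ] p2 [0.382 0.072 0.029] p98 [0.456 0.147 0.122] [342.4, 144.7, 389.5, 196.6]
side glass_jar mark [228 374] 0.73 [[0.486 0.228 0.109]]
side glass_jar out 0.61 med [0.465 0.221 0.111] p2 [0.417 0.184 0.001] p98 [0.491 0.254 0.114] [358.1, 192.9, 403.9, 246.6]
side mug mark [137 196] 0.88 [[ 0.693 -0.123  0.074]]
side mug out 0.77 med [ 0.683 -0.18   0.051] p2 [ 0.63  -0.201  0.001] p98 [ 0.723 -0.121  0.094] [170.6, 94.8, 216.9, 152.8]
side lid_cover mark [153 284] 0.72 [[0.583 0.059 0.23 ]]
side lid_cover out 0.78 med [0.585 0.062 0.226] p2 [ 0.504 -0.02   0.218] p98 [0.661 0.136 0.232] [235.0, 107.5, 337.4, 205.0]
top bin out 0.95 med [0.578 0.057 0.224] p2 [ 0.5   -0.058  0.041] p98 [0.66  0.156 0.231] [259.5, 161.8, 378.4, 263.9]
top pedal_pad mar
[... 203 characters left out ...]
.421 0.104 0.118]]
top glass_jar mark [276 246] 0.77 [[0.466 0.206 0.112]]
top glass_jar out 0.95 med [0.454 0.213 0.11 ] p2 [0.418 0.179 0.   ] p98 [0.488 0.252 0.114] [222.8, 260.0, 267.5, 299.4]
top mug mark [174 405] 0.8 [[ 0.69  -0.159  0.004]]
top mug out 0.75 med [ 0.687 -0.173  0.041] p2 [ 0.632 -0.199  0.002] p98 [ 0.724 -0.122  0.094] [388.3, 149.8, 436.4, 199.0]
top lid_cover mark [210 318] 0.87 [[0.581 0.062 0.23 ]]
top lid_cover out 0.68 med [0.579 0.056 0.225] p2 [ 0.503 -0.022  0.217] p98 [0.659 0.134 0.231] [274.4, 162.8, 369.4, 260.8]
1.4 [0.18404775 0.54478622 0.2312967 ] [-1.71021235e-05  1.62199717e-01  9.86757950e-01  1.52688537e-05] [-0.45366035 -0.57345063 -1.37795074]
```

View pics/top1.png

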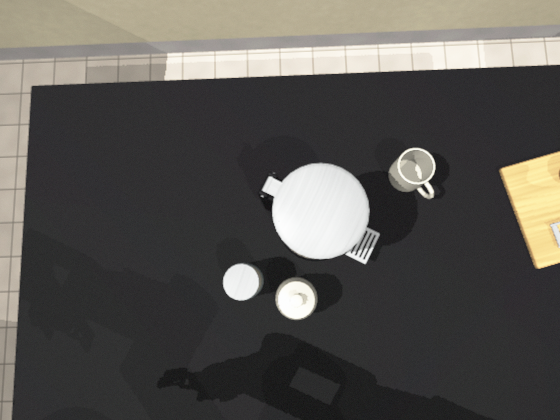

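View pics/side1.png

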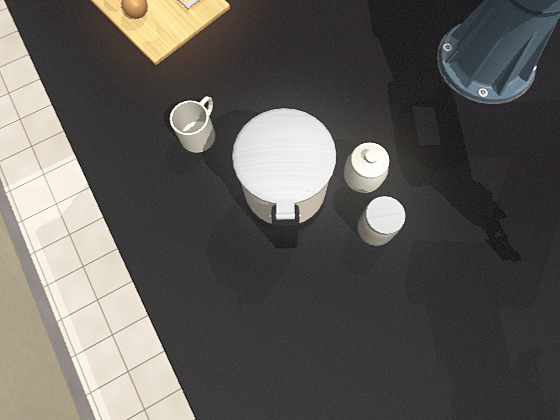

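The top view shows the bin lid at pixel (320,210), the pedal at lower right (363,244), the hinge at upper left (272,187), and the jars and mug clear of the pedal. The side view agrees. The pad works out at about (0.526, -0.043, 0.043), 0.115 m from the bin axis. I'll go round the robot side to a point in front of the pedal with the fingers shut.

```bash
python3 -m inch '[[[0,0,-30,0,0,0.84,0],[0,0,-30,0,0,0.84,0],[-45,-37,0,0,0,0,0],[-45,-37,0,0,0,0,0],[-45,-37,0,0,0,0,0]]]'
python3 -m inch '[[[-45,-37,0,0,0,0,0],[-45,-37,0,0,0,0,0],[-45,-37,0,0,0,0,0],[-45,-37,0,0,0,0,0],[-45,-37,0,0,0,0,0]]]'
python3 -m inch '[[[-45,-37,0,0,0,0,0],[-45,-37,0,0,0,0,0],[-45,-37,0,0,0,0,0],[-45,-37,0,0,0,0,0],[-45,-37,0,0,0,0,0]]]'
```

```text
time_s: 2.02
tool_pos: [0.2493, 0.3811, 0.2914]
tcp_rot: [0.0, 0.248, 0.969, 0.0]
ft_force: [1.3, 0.1, 0.8]
gripper_width: 0.0
finger_force: 0.0
time_s: 2.65
tool_pos: [0.3577, 0.1103, 0.2917]
tcp_rot: [0.001, 0.248, 0.969, 0.0]
ft_force: [0.9, 0.7, 0.6]
gripper_width: -0.0001
finger_force: 0.0
time_s: 3.28
tool_pos: [0.4661, -0.1604, 0.2915]
tcp_rot: [0.0, 0.248, 0.969, -0.0]
ft_force: [0.6, 0.1, 0.8]
gripper_width: -0.0001
finger_force: 0.0
```

```bash
python3 -m inch '[[[0,0,0,-1,0,0,0],[0,0,0,-1,0,0,0],[0,0,0,-1,0,0,0],[0,0,0,-1,0,0,0],[0,0,0,-1,0,0,0]]]'
cat >> h.py <<'E'
from scipy.spatial.transform import Rotation as Ro
def totool(tgt):
    s=ctrl.state(); q=np.array(s["tcp_rot"]); R=Ro.from_quat(q[[1,2,3,0]])
    print(s["time_s"],"pos",np.round(s["tool_pos"],4),"z",R.as_matrix()[:,2].round(3),"mm",(1000*R.inv().apply(np.array(tgt)-s["tool_pos"])).round(1))
    return R
E
python3 - <<'E'
from h import *
p=ctrl.get_image("top")
m=ctrl.mark_of(p,"pedal_pad")[:2]
for d in m:
    a=np.round(d["at"]).astype(int); print(a,d["confidence"],world(p,a[:1],a[1:]).round(3))
for d in ctrl.outline_of(p,"lid_cover")[:1]:
    r,c=np.nonzero(d["pixels"]&(p["range_z"]>0)); w=world(p,r,c); w=w[w[:,2]>.2]
    print(cv2.minEnclosingCircle((w[:,:2]).astype(np.float32)))
totool([.522,-.051,.060]); R=totool([.522,-.051,.050])
print("down 1mm:",R.inv().apply([0,0,-1]).round(3))
cv2.imwrite("pics/top2.png",cv2.resize(p["pixels"][120:300,240:440,::-1],None,fx=3,fy=3))
E
```

```text
time_s: 3.9
tool_pos: [0.4657, -0.1586, 0.2917]
tcp_rot: [0.065, 0.24, 0.935, 0.252]
ft_force: [-0.3, -0.5, 0.2]
gripper_width: -0.0001
finger_force: 0.0
[244 362] 0.75 [[ 0.527 -0.043  0.046]]
((0.5820550918579102, 0.05568046122789383), 0.08916899561882019)
4.05 pos [ 0.465  -0.1592  0.2906] z [ 0.24   0.438 -0.867] mm [  2.   -9.2 260.9]
4.05 pos [ 0.465  -0.1592  0.2906] z [ 0.24   0.438 -0.867] mm [  2.  -14.2 269.5]
down 1mm: [-0.002 -0.499  0.867]
```

View pics/top2.png

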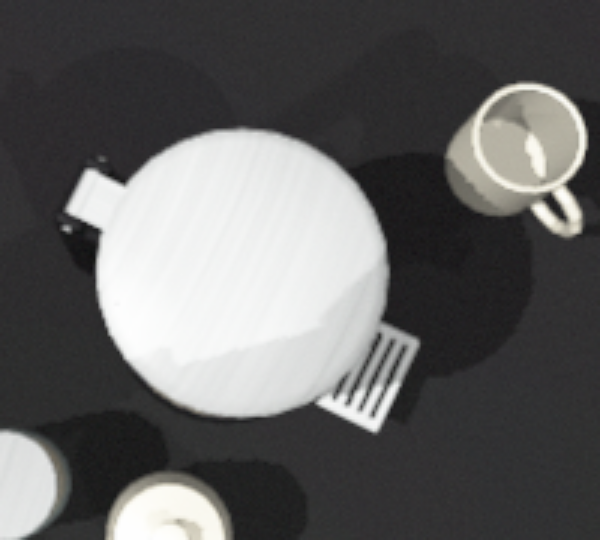

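```bash
python3 - <<'E'
from h import *
totool([.527,-.0435,.064])
E
```

```text
4.05 pos [ 0.465  -0.1592  0.2906] z [ 0.24   0.438 -0.867] mm [  1.3   0.6 261.9]
```

```bash
python3 -m inch '[[[0,0,52,0,0,0,0],[0,0,52,0,0,0,0],[1,0,52,0,0,0,0],[0,0,52,0,0,0,0],[0,0,35,0,0,0,0]]]'
python3 -m inch '[[[0,0,10,0,0,0,0],[0,0,6,0,0,0,0],[0,0,0,0,0,0,0],[0,0,0,0,0,0,0],[0,0,0,0,0,0,0]]]'
python3 - <<'E'
from h import *
totool([.527,-.0435,.050])
for n in("side","top"):
    p=ctrl.get_image(n)
    if n=="top":
        a=[(d["at"],d["confidence"]) for d in ctrl.mark_of(p,"pedal_pad")];print(a)
        cv2.imwrite("pics/top3.png",cv2.resize(p["pixels"][120:320,240:460,::-1],None,fx=3,fy=3))
E
```

```text
time_s: 4.68
tool_pos: [0.5231, -0.0492, 0.0793]
tcp_rot: [0.063, 0.239, 0.936, 0.25]
ft_force: [-0.9, -0.4, 0.7]
gripper_width: -0.0
finger_force: 0.0
time_s: 5.3
tool_pos: [0.5274, -0.0451, 0.0678]
tcp_rot: [0.065, 0.24, 0.936, 0.25]
ft_force: [-0.6, -0.1, 0.3]
gripper_width: -0.0001
finger_force: 0.0
5.3 pos [ 0.5274 -0.0451  0.0678] z [ 0.242  0.437 -0.866] mm [ 1.2 -7.8 16. ]
[([247.8, 361.2], 0.74)]
```

View pics/top3.png

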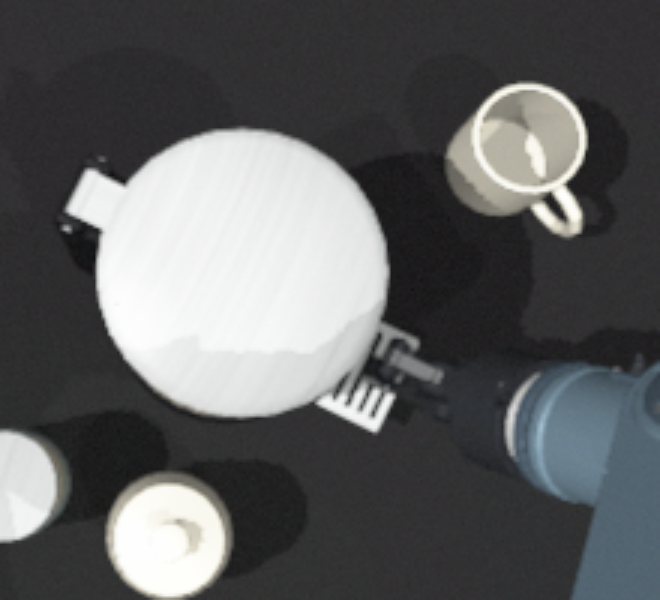

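```bash
python3 - <<'E'
from h import *
p=ctrl.get_image("top")
K=np.array(p["mtx"]);R,_=cv2.Rodrigues(np.array(p["rvec"],float));t=np.array(p["tvec"],float).ravel()
def ray(u,v,z):
    d=R.T@np.linalg.inv(K)@[u,v,1]; C=-R.T@t; return C+d*(z-C[2])/d[2]
for u,v in((418,342),(376,432),(318,402)): print(ray(240+u/3,120+v/3,.043).round(4))
print("hinge",ray(240+95/3,120+196/3,.215).round(4))
s=ctrl.state()["tool_pos"];q=cv2.projectPoints(np.array([s,[.527,-.045,.043]]),p["rvec"],p["tvec"],K,None)[0].reshape(-1,2);print((q-[240,120])*3)
E
```

```text
[ 0.5485 -0.083   0.043 ]
[ 0.4837 -0.0485  0.043 ]
[ 0.5067 -0.0074  0.043 ]
hinge [0.6316 0.1445 0.215 ]
[[372.62984785 370.72652837]
 [367.90346011 372.74254686]]
```

The projected TCP lands at crop (372,370), on the pedal's centre. The pedal's corners are consistent with its known size and with the bin axis. Now I'll press straight down.

```bash
python3 -m inch '[[[0,-2,3.5,0,0,0,0],[0,-2,3.5,0,0,0,0],[0,-2,3.5,0,0,0,0],[0,-1,1.7,0,0,0,0],[0,-1,1.7,0,0,0,0]]]'
python3 -m inch '[[[0,-1,1.7,0,0,0,0],[0,-1,1.7,0,0,0,0],[0,-1,1.7,0,0,0,0],[0,-1,1.7,0,0,0,0],[0,-1,1.7,0,0,0,0]]]'
```

```text
time_s: 6.12
tool_pos: [0.527, -0.0442, 0.0507]
tcp_rot: [0.064, 0.24, 0.936, 0.251]
ft_force: [0.3, -0.6, -0.0]
gripper_width: 0.0001
finger_force: 0.0
time_s: 6.75
tool_pos: [0.5271, -0.0447, 0.0419]
tcp_rot: [0.064, 0.239, 0.936, 0.251]
ft_force: [-7.1, -2.7, 10.5]
gripper_width: -0.0003
finger_force: 5.3
```

```bash
python3 -m inch '[[[0,-1,1.7,0,0,0,0],[0,-1,1.7,0,0,0,0],[0,-1,1.7,0,0,0,0],[0,-1,1.7,0,0,0,0],[0,-1,1.7,0,0,0,0]]]'
python3 - <<'E'
from h import *
p=ctrl.get_image("top"); cv2.imwrite("pics/top4.png",cv2.resize(p["pixels"][120:320,240:460,::-1],None,fx=3,fy=3))
E
```

```text
time_s: 7.38
tool_pos: [0.5268, -0.0452, 0.0317]
tcp_rot: [0.064, 0.239, 0.936, 0.25]
ft_force: [-6.5, -5.0, 8.4]
gripper_width: -0.0
finger_force: 4.5
```

View pics/top4.png

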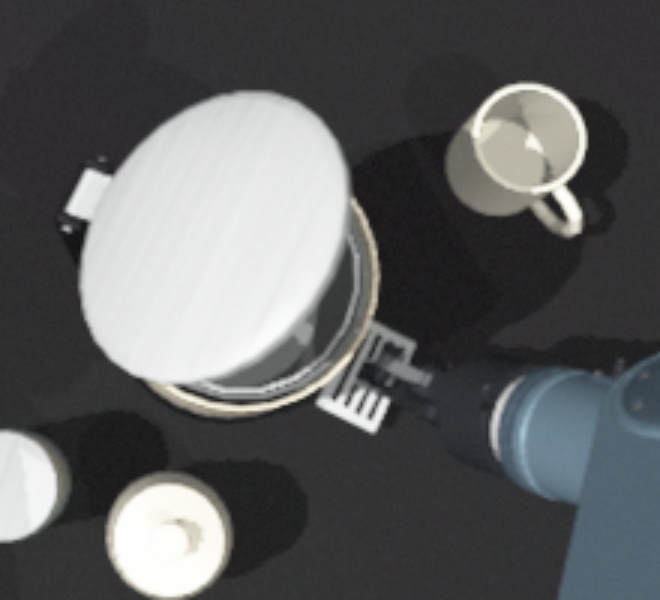

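The lid is about half open, the bin hasn't moved, and the fingertips are on the pedal. I'll keep going down.

```bash
python3 -m inch '[[[0,-1,1.7,0,0,0,0],[0,-1,1.7,0,0,0,0],[0,-1,1.7,0,0,0,0],[0,-0.5,0.9,0,0,0,0],[0,-0.5,0.9,0,0,0,0]]]'
python3 -m inch '[[[0,-0.5,0.9,0,0,0,0],[0,-0.5,0.9,0,0,0,0],[0,-0.25,0.45,0,0,0,0],[0,0,0,0,0,0,0],[0,0,0,0,0,0,0]]]'
```

```text
time_s: 8.05
tool_pos: [0.5269, -0.0451, 0.0235]
tcp_rot: [0.064, 0.24, 0.936, 0.25]
ft_force: [-3.6, -3.1, 5.4]
gripper_width: -0.0001
finger_force: 3.0
time_s: 8.68
tool_pos: [0.5272, -0.0447, 0.0208]
tcp_rot: [0.065, 0.24, 0.936, 0.25]
ft_force: [-2.5, -4.3, 3.6]
gripper_width: 0.0
finger_force: 2.2
```

```bash
python3 -m inch '[[[0,-0.25,0.45,0,0,0,0],[0,-0.25,0.45,0,0,0,0],[0,-0.25,0.45,0,0,0,0],[0,-0.25,0.45,0,0,0,0],[0,0,0,0,0,0,0]]]'
python3 - <<'E'
from h import *
p=ctrl.get_image("side"); cv2.imwrite("pics/side5.png",p["pixels"][:,:,::-1])
E
```

```text
time_s: 9.3
tool_pos: [0.5273, -0.0447, 0.0199]
tcp_rot: [0.065, 0.239, 0.936, 0.251]
ft_force: [-10.3, -5.9, 17.8]
gripper_width: 0.0001
finger_force: 9.7
```

View pics/side5.png

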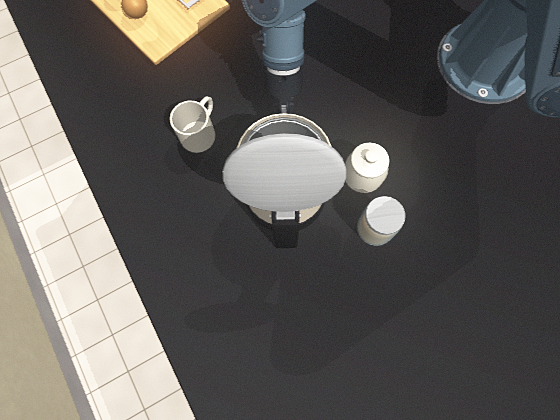

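The lid stands wide open and the force has jumped to 18 N, so the pedal is on its stop. I'll hold it there for about 3.75 s.

```bash
python3 -m inch '[[[0,0,0,0,0,0,0],[0,0,0,0,0,0,0],[0,0,0,0,0,0,0],[0,0,0,0,0,0,0],[0,0,0,0,0,0,0]]]' | head -2
python3 -m inch '[[[0,0,0,0,0,0,0],[0,0,0,0,0,0,0],[0,0,0,0,0,0,0],[0,0,0,0,0,0,0],[0,0,0,0,0,0,0]]]' >/dev/null
python3 -m inch '[[[0,0,0,0,0,0,0],[0,0,0,0,0,0,0],[0,0,0,0,0,0,0],[0,0,0,0,0,0,0],[0,0,0,0,0,0,0]]]' >/dev/null
python3 -m inch '[[[0,0,0,0,0,0,0],[0,0,0,0,0,0,0],[0,0,0,0,0,0,0],[0,0,0,0,0,0,0],[0,0,0,0,0,0,0]]]' >/dev/null
python3 -m inch '[[[0,0,0,0,0,0,0],[0,0,0,0,0,0,0],[0,0,0,0,0,0,0],[0,0,0,0,0,0,0],[0,0,0,0,0,0,0]]]' >/dev/null
python3 -m inch '[[[0,0,0,0,0,0,0],[0,0,0,0,0,0,0],[0,0,0,0,0,0,0],[0,0,0,0,0,0,0],[0,0,0,0,0,0,0]]]'
python3 - <<'E'
from h import *
p=ctrl.get_image("top")
for d in ctrl.outline_of(p,"lid_cover")[:1]:
    r,c=np.nonzero(d["pixels"]&(p["range_z"]>0)); w=world(p,r,c); print(np.percentile(w[:,2],[2,50,98]))
    w=w[w[:,2]>.2]; n=np.linalg.svd(w-w.mean(0),full_matrices=False)[2][2]; print("lid angle ~",np.arccos(abs(n[2])))
E
```

```text
time_s: 9.98
tool_pos: [0.5273, -0.0447, 0.0199]
time_s: 13.1
tool_pos: [0.5273, -0.0448, 0.02]
tcp_rot: [0.065, 0.239, 0.936, 0.251]
ft_force: [-9.6, -5.8, 16.9]
gripper_width: -0.0001
finger_force: 9.6
[0.28554721 0.37336928 0.40158878]
lid angle ~ 1.1706957797332092
```

The lid fit reads about 1.2 rad, so it is wide open. I'll raise 1 mm per row, about 8 mm/s, which closes the lid at about 0.4 rad/s.

```bash
for_out() { grep -E 'time|tool_pos|ft_f'; }
python3 -m inch '[[[0,0.5,-0.9,0,0,0,0],[0,0.5,-0.9,0,0,0,0],[0,0.5,-0.9,0,0,0,0],[0,0.5,-0.9,0,0,0,0],[0,0.5,-0.9,0,0,0,0]]]' | for_out
python3 -m inch '[[[0,0.5,-0.9,0,0,0,0],[0,0.5,-0.9,0,0,0,0],[0,0.5,-0.9,0,0,0,0],[0,0.5,-0.9,0,0,0,0],[0,0.5,-0.9,0,0,0,0]]]' | for_out
python3 -m inch '[[[0,0.5,-0.9,0,0,0,0],[0,0.5,-0.9,0,0,0,0],[0,0.5,-0.9,0,0,0,0],[0,0.5,-0.9,0,0,0,0],[0,0.5,-0.9,0,0,0,0]]]' | for_out
python3 -m inch '[[[0,0.5,-0.9,0,0,0,0],[0,0.5,-0.9,0,0,0,0],[0,0.5,-0.9,0,0,0,0],[0,0.5,-0.9,0,0,0,0],[0,0.5,-0.9,0,0,0,0]]]' | for_out
```

```text
time_s: 13.82
tool_pos: [0.5271, -0.0446, 0.0239]
ft_force: [-1.2, -3.9, 4.2]
time_s: 14.45
tool_pos: [0.5271, -0.0447, 0.0292]
ft_force: [-1.5, -4.7, 6.0]
time_s: 15.08
tool_pos: [0.5272, -0.0447, 0.0346]
ft_force: [-2.0, -4.4, 8.2]
time_s: 15.7
tool_pos: [0.5273, -0.0444, 0.0399]
ft_force: [-1.4, -2.0, 7.9]
```

```bash
for_out() { grep -E 'time|tool_pos|ft_f'; }
python3 -m inch '[[[0,0.5,-0.9,0,0,0,0],[0,0.5,-0.9,0,0,0,0],[0,0.5,-0.9,0,0,0,0],[0,0.5,-0.9,0,0,0,0],[0,0.5,-0.9,0,0,0,0]]]' | for_out
python3 -m inch '[[[0,0.5,-0.9,0,0,0,0],[0,0.5,-0.9,0,0,0,0],[0,0.5,-0.9,0,0,0,0],[0,0.5,-0.9,0,0,0,0],[0,0.5,-0.9,0,0,0,0]]]' | for_out
python3 -m inch '[[[0,0.5,-0.9,0,0,0,0],[0,0.5,-0.9,0,0,0,0],[0,0.5,-0.9,0,0,0,0],[0,0.5,-0.9,0,0,0,0],[0,0.5,-0.9,0,0,0,0]]]' | for_out
```

```text
time_s: 16.32
tool_pos: [0.5275, -0.044, 0.0453]
ft_force: [1.6, -0.6, 8.6]
time_s: 16.95
tool_pos: [0.5264, -0.0446, 0.0493]
ft_force: [0.5, -0.2, -0.7]
time_s: 17.58
tool_pos: [0.5267, -0.0449, 0.0547]
ft_force: [-0.9, 0.4, -0.2]
```

The force has dropped to zero, so the pedal is free. I'll back off along the tool axis and check.

```bash
python3 -m inch '[[[0,0,-15,0,0,0,0],[0,0,-40,0,0,0,0],[0,0,-40,0,0,0,0],[0,0,-40,0,0,0,0],[0,0,0,0,0,0,0]]]'
python3 -m inch '[[[0,0,0,0,0,0,0],[0,0,0,0,0,0,0],[0,0,0,0,0,0,0],[0,0,0,0,0,0,0],[0,0,0,0,0,0,0]]]' | head -2
python3 - <<'E'
from h import *
p=ctrl.get_image("top"); cv2.imwrite("pics/top6.png",cv2.resize(p["pixels"][120:320,210:460,::-1],None,fx=3,fy=3))
for q in("pedal","lid_cover"):
  for d in ctrl.outline_of(p,q)[:1]:
    r,c=np.nonzero(d["pixels"]&(p["range_z"]>0)); w=world(p,r,c); print(q,np.median(w,0).round(4),np.percentile(w[:,2],[2,98]),cv2.minEnclosingCircle(w[w[:,2]>.2][:,:2].astype(np.float32)) if q!="pedal" else "")
E
```

```text
time_s: 18.2
tool_pos: [0.4955, -0.107, 0.175]
tcp_rot: [0.067, 0.24, 0.936, 0.249]
ft_force: [0.3, -0.6, -0.3]
gripper_width: 0.0001
finger_force: 0.0
time_s: 18.82
tool_pos: [0.4942, -0.1038, 0.1713]
pedal [ 0.5219 -0.0507  0.0432] [-9.35328069e-05  4.70543645e-02] 
lid_cover [0.5794 0.0562 0.2252] [0.21553199 0.2309001 ] ((0.5823296904563904, 0.05594603344798088), 0.08913640677928925)
```

View pics/top6.png

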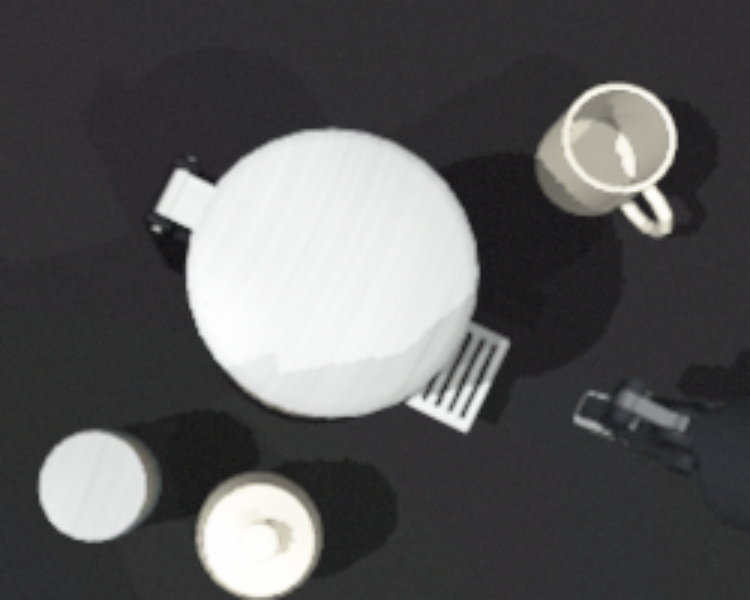

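The lid is shut at crop (333,272), the pedal is up at (460,378), everything is in its place, and the gripper is clear at (590,415).

```bash
python3 -c "
from cell import ctrl
print(ctrl.hand_in())"
```

```text
the job is handed in; nothing more can be done
None
```

I pressed the pedal to its stop, held the lid wide open for about 4 s and let it down gently over about 3 s. The last picture before hand-in showed the lid shut, the pedal up, and the bin, jars and mug where they were; the hand-in returned no verdict.

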